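Find the printer's flush cover release by touch and open the cover

TASK

Open the ink cover on top of the desktop printer with the fingertips alone: feel along the flat strip in front of the cover for the flush release pad and press it, so that the cover springs part way up. Then push the cover on back with the fingers until it is fully open and stands there by itself. Pick nothing up, and leave the things on and around the printer where they are.

Things in the scene. Friction and masses are not known exactly. Their poses are not given: they have to be found in the camera images.
- printer: (all sizes in mm) desktop ink printer, fixed, light case, grey top; 340 deep (x) x 440 wide (y) x 123 high. Origin: centre of its underside. Its x points from its front (robot side) to its rear, y to its left, z up. Between two end housings (110 wide each, tops at 123; exposed middle y -110 to 110) lie the flat strip (x -160 to -96) and behind it the cover (x -94 to 110), both level at height 120
- strip_mid (a point): centre of the exposed strip, on its surface (x -128 in the printer's frame). On the strip's centre line, up to 50 left or right of here (varies, not measured: find it by touch or outline), lies the release pad: same grey plastic, 44 (x) by 56 (y), 2 below the strip, 1 gap around. The strip is rigid, the pad gives way; the fingertips must fit within its outline to push it in
- release (a joint): travel of the release pad (m): 0 at rest, grows as it is pressed straight down, stop at 0.006. A spring resists with 3 N at first, 6 N at the stop, and returns it. Beyond about 0.004 the catch lets the cover go
- cover (a joint): opening angle of the cover (rad): 0 shut and latched, stop at 1.45 (fully open, nearly upright). Once unlatched, its spring swings it up to about 0.9 to 1.1 within 3 s, where the stiff hinge holds it; from there 1 to 2 N across its front edge swings it on, and it stays where it is left. It cannot be opened while latched
- cover_edge (a point): middle of the cover's front edge, upper face; moves with the cover, 204 from the hinge line. The cover is a flat grey plastic plate, 4 thick, 203 from hinge to front edge, 216 wide
- cover_hinge (a point): middle of the cover's hinge line, which runs along the printer's y at the cover's rear edge (x 110, height 117 in the printer's frame); does not move with the cover
- stamp: rubber stamp with a turned wooden handle, 36 dia x 63 high, standing on the printer's left end housing; mm. Origin: centre of its underside. Leave alone
- staple_box: small cardboard box of staples, 55 x 36 x 24, on the printer's right end housing; mm. Origin: centre of its underside. Leave alone
- stapler: black office stapler, 140 x 36 x 52, on the counter to the right of the printer; mm. Origin: centre of its underside. Leave alone
- cartridge: spare ink cartridge, 72 x 20 x 50, standing on the counter to the right of the printer; mm. Origin: centre of its underside. Leave alone
- tape: black desk tape dispenser, 150 x 50 x 85, on the counter to the left of the printer; mm. Origin: centre of its underside. Leave alone
- mug: white mug, 80 dia x 92 high, on the counter to the left of the printer; mm. Origin: centre of its underside. Leave alone

How it is judged:
By the outcome, as a careful person would: the job done as asked, in the order asked, and still so for the second after the job is handed in, with the robot touching nothing.
It also fails if it takes over 58 s, if anything falls off the work surface, if the arm or the gripper's body presses on something with over 40 N, if the wrist force passes 120 N, or if a joint passes its speed limit or range.

ROBOT

A 6-joint arm with a two-finger parallel gripper is mounted at the origin on the work surface. World frame = base frame: x ahead of the robot, y to its left, z up, the work surface at z = 0. Lengths are in mm, angles in rad, forces in N, time in s.
With the tool pointing down it reaches from about 275 to 750 mm from the base axis. Payload 10.2 kg.
Tool frame: the origin (TCP) lies where the fingers leave the gripper's body, on its centre line; the fingertips stand 73 mm ahead of it and the grasp point (between the pads) lies 54 mm ahead of it; z points along the fingers, y is the line along which they close (so a half turn about z gives the same grasp; the last joint's range is limited). The gripper opens to 85 mm and grips with 20 to 120 N. Pads are 22 mm wide; open, the fingers measure 114 mm over their backs; the gripper's body (76 mm by 85 mm) begins 54 mm behind the grasp point. The pads swing forward as they close: fully open they stand 13 mm farther back than shut.
Start: joints at [-1.365, 0.313, 1.498, -0, 1.331, -0.223], TCP at [218.273, -477.482, 303.894] pointing down, gripper open.
Joint ranges: [-2.94, 2.94], [-0.97, 2.17], [0.19, 2.56], [-1.23, 4.37], [0.02, 3.11], [-2.88, 2.88]. Speed limits (rad/s): [2.39, 2.39, 3.01, 3.14, 3.14, 3.14].

INTERFACE

Orientations are given as a unit quaternion [w, x, y, z].
In Python, from rig import ctrl gives the robot as it stands.
- The arm moves only by the shell command python3 -m creep 'ROWS' [OPENING] [FORCE]. ROWS is JSON, a list that holds one entry, the list of rows, each a list of 6 numbers: the shift along the world's x, y, z in units of 25 mm (1.0 is 25 mm), then the turn, a rotation vector about the world's x, y, z in units of 5 degrees (1.0 is 5 degrees). In form: [[[x, y, z, ax, ay, az], ...]]. A call has 1 to 20 rows; each row is the pose to reach, as a shift and turn from the pose commanded when the call began; what a row does not reach only later rows make up. A row lasts 1/12 s, in which the tool goes at most 41.7 mm and 7.16 degrees, less where a joint would pass 70% of its speed; a pose out of reach is approached as far as the arm can. A call with a gripper value outside its range is refused whole. OPENING is the finger opening in mm, from 0 to 85.4, set as the call begins (- or left out, the last holds). The fingers move at their own pace and stop on an object; FORCE is the grip in N (left out, the last holds). Time passes only in rows, so rows that repeat a pose let the fingers close. It gives the time, the measured TCP pose, the force, the opening and the grip force at its end, in the units of the state.
- ctrl.sense(): the state, without advancing time (a new reading comes with each control period).
- ctrl.capture(name): name is "scene" or "top" or "wrist"; returns a dict with "image" (480x640x3 uint8, red, green, blue), "fx", "fy", "cx", "cy" (pixels), "k1" (the pictures are not rectified: a ray, as slopes to the right and down, at radius r is drawn at 1 + k1 r^2 times it, then the intrinsics apply), "R" (3x3) and "t" (3): a world point X has camera coordinates R X + t. Camera axes: x right, y down, z forward; pixel columns grow to the right and rows downward; lengths in mm; the calibration is good to about 2 mm. A picture is of the moment at which its call begins. There is no depth.
- ctrl.finish_job(): hands the job in; it is judged then, once.
The state is a dict: "time_s": time; "joints": joint angles; "dq": joint speeds; "tau": joint torques, N m; "eef_pos": TCP position; "ee_rot": TCP orientation; "force": force on the tool from outside, world axes, zero at the start; "wrist_torque": the same for the moment, N m; "grip_width": opening from 0.0 (shut) to 1.0 (fully open); "grip_force": force on a finger pad.
Only numpy, scipy, OpenCV 4.12 (cv2) and the standard library are available. Lean on these libraries where they do the work, as an engineer would, in place of code of your own. Each camera call takes 0.05 s, during which the arm holds its last target. There are 200 camera calls.

## Working session

There is one attempt and no reset: what is moved stays moved. The work goes in short steps, Python scripts to look and compute and a shell command to move; the robot and the scene stay as the last step left them, time stands still between calls to the robot, and variables do not carry over. Pictures are saved under pics/ and viewed, at most 10 in all, crops included, and the job is handed in when it is done.

```bash
mkdir -p pics
cat > h.py <<'E'
import numpy as np, cv2
from rig import ctrl
def cap(n,f=None):
    c=ctrl.capture(n)
    if f: cv2.imwrite('pics/'+f,c['image'][:,:,::-1])
    return c
def ray(c,u,v):
    K=np.array([[c['fx'],0,c['cx']],[0,c['fy'],c['cy']],[0,0,1.]])
    p=cv2.undistortPoints(np.array([[[u,v]]],float),K,np.array([c['k1'],0,0,0.]))[0,0]
    R=np.array(c['R']);t=np.array(c['t'])
    return -R.T@t, R.T@np.array([p[0],p[1],1])
def onz(c,u,v,z):
    o,d=ray(c,u,v); return o+d*(z-o[2])/d[2]
E
python3 - <<'E'
from h import *
import pickle
a=cap('scene','s1.png');b=cap('top','t1.png');pickle.dump((a,b),open('c1.pkl','wb'))
s=ctrl.sense();print(s['time_s'],s['eef_pos'],s['ee_rot'],s['force'],s['grip_width'])
E
```

```text
0.1 [ 218.26831754 -477.32828397  303.38885579] [-5.74591229e-04  9.77100303e-01  2.12778445e-01  4.23159418e-06] [-0.68943522 -1.13454354 -0.73898551] 1.0029777187839122
```

View pics/s1.png

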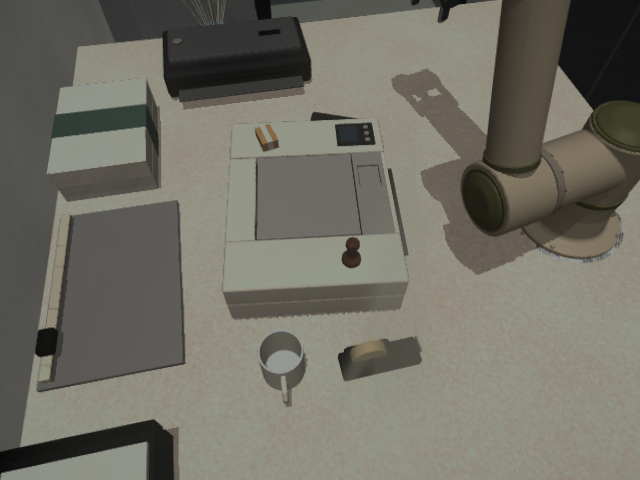

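View pics/t1.png

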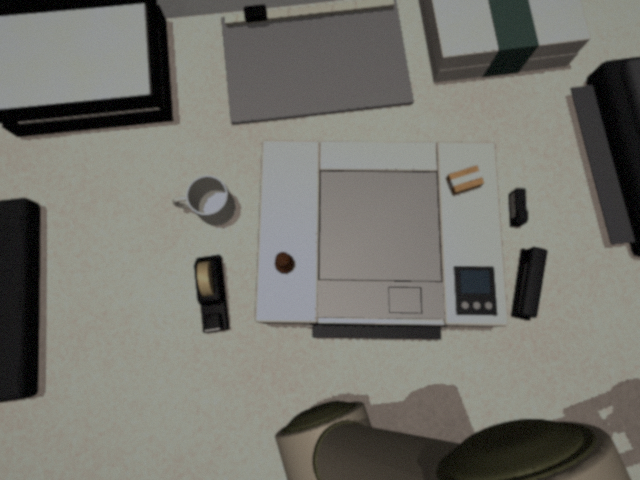

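The top view shows the cover at (319–441, 170–281). In front of it is the strip, with the pad outline at about (389–421, 287–313). I'll measure these.

Run:
```python
from h import *
import pickle
a,b=pickle.load(open('c1.pkl','rb'))
for n,u,v in [('cov FL',319,280),('cov FR',441,281),('cov RL',320,170),('cov RR',439,171),('pad FL',389,313),('pad FR',421,313),('pad RL',390,287),('pad RR',421,287),('strip FL',318,318),('strip FR',443,320),('house FL',257,323),('house RL',263,142),('house RR',494,143),('house FR',505,325)]:
    print(n,onz(b,u,v,120).round(1))
for n,u,v in [('pad',370,175),('pad RR',359,165),('RL',362,187),('FL',384,187),('FR',380,165),('covFL',361,236),('covFR',353,153),('covRL',257,240),('covRR',257,157)]: print('scene',n,onz(a,u,v,120).round(1))
print(onz(a,350,241,180).round(), onz(b,284,262,180).round())
g=b['image'][265:335,310:450,::-1];g=cv2.resize(g,None,fx=5.5,fy=5.5,interpolation=cv2.INTER_CUBIC)
cv2.imwrite('pics/t1c.png',cv2.convertScaleAbs(g,alpha=1.6,beta=-40))
```

```text
cov FL [497.1  32.4 120. ]
cov FR [ 469.4 -181.5  120. ]
cov RL [701.3   5.5 120. ]
cov RR [ 671.9 -214.1  120. ]
pad FL [425.2 -81.9 120. ]
pad FR [ 418.6 -137.1  120. ]
pad RL [469.7 -90.6 120. ]
pad RR [ 463.2 -144.8  120. ]
strip FL [431.5  42.3 120. ]
strip FR [ 402.4 -172.7  120. ]
house FL [436.  148.7 120. ]
house RL [769.9 105.9 120. ]
house RR [ 713.5 -325.3  120. ]
house FR [ 381.9 -276.5  120. ]
scene pad [ 444.1 -110.3  120. ]
scene pad RR [ 460.1 -143.   120. ]
scene RL [469.  -81.1 120. ]
scene FL [424. -72. 120.]
scene FR [ 415.6 -134.   120. ]
scene covFL [501.4  39.7 120. ]
scene covFR [ 464.4 -180.5  120. ]
scene covRL [700.2   9.3 120. ]
scene covRR [ 673.  -209.8  120. ]
[538.  86. 180.] [527.  87. 180.]
```

View pics/t1c.png

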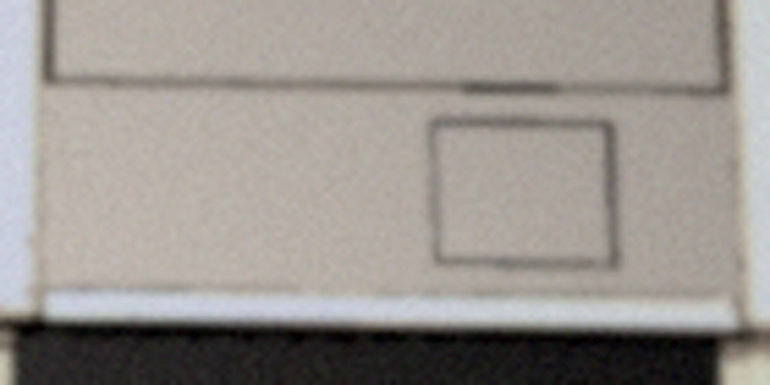

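The pad's centre is near the world point (444, −113), its measured size of 55 × 45 mm fits, and the printer's yaw is about −7.4°. I'll move above it with the fingers shut.

```bash
python3 -m creep '[[[1,1.6,0,0,0,-1],[2.4,4,0,0,0,-2],[4,6.6,0,0,0,-3.2],[5.6,9.2,0,0,0,-4.4],[7,11.6,0,0,0,-5.4],[8,13.2,0,0,0,-6],[8.83,14.6,0,0,0,-6.4],[8.83,14.6,0,0,0,-6.4],[8.83,14.6,-1,0,0,-6.4],[8.83,14.6,-2,0,0,-6.4],[8.83,14.6,-2.9,0,0,-6.4],[8.83,14.6,-2.9,0,0,-6.4],[8.83,14.6,-2.9,0,0,-6.4],[8.83,14.6,-2.9,0,0,-6.4],[8.83,14.6,-2.9,0,0,-6.4],[8.83,14.6,-2.9,0,0,-6.4],[8.83,14.6,-2.9,0,0,-6.4]]]' 0 20
python3 - <<'E'
from h import *
s=ctrl.sense();print(s['time_s'],s['eef_pos'],s['ee_rot'],s['force'],s['grip_width'])
cap('wrist','w1.png')
E
```

```text
time_s: 1.52
eef_pos: [439.1, -113.3, 232.3]
ee_rot: [0.0, 0.998, -0.065, 0.001]
force: [0.4, 0.5, 0.6]
grip_width: -0.001
grip_force: 0.0
1.5167 [ 439.05898783 -113.2809015   232.30230525] [ 4.18329619e-04  9.97854770e-01 -6.54596281e-02  8.48408134e-04] [0.39130015 0.4719173  0.58501435] -0.0007396654236762559
```

View pics/w1.png

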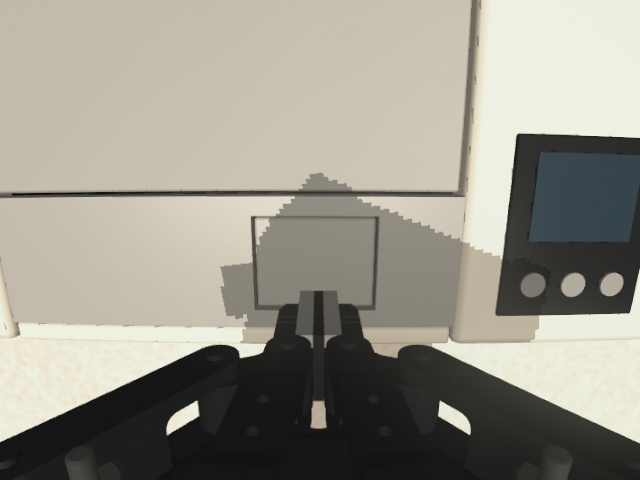

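The wrist view shows the pad outline at (252–378, 216–309) and the shut fingertips just in front of it at (318, 292). I'll cross-check the pad's centre from this view.

Run:
```python
from h import *
c=cap('wrist')
P=[onz(c,*p,120) for p in [(252,216),(378,216),(376,309),(256,309)]]
print(np.round(P,1)[:,:2].tolist(),np.mean(P,0), 'cam',ray(c,320,240)[0])
print([onz(c,*p,120).round(1)[:2] for p in [(10,194),(462,193)]], onz(c,318,292,159))
```

```text
[[472.8, -86.7], [465.5, -143.0], [420.2, -137.9], [427.7, -80.7]] [ 446.56671205 -112.06654555  120.        ] cam [ 506.16462525 -121.11165102  302.34241978]
[array([498.7,  25.1]), array([ 471.1, -181.5])] [ 448.33898816 -113.4852614   159.        ]
```

```bash
python3 -m creep '[[[0.1,0,-0.5,0,0,0],[0.1,0,-1,0,0,0],[0.1,0,-1.3,0,0,0],[0.1,0,-1.45,0,0,0],[0.1,0,-1.5,0,0,0],[0.1,0,-1.55,0,0,0],[0.1,0,-1.6,0,0,0],[0.1,0,-1.65,0,0,0],[0.1,0,-1.7,0,0,0],[0.1,0,-1.7,0,0,0],[0.1,0,-1.7,0,0,0]]]'
```

```text
time_s: 2.53
eef_pos: [441.7, -112.6, 189.2]
ee_rot: [0.0, 0.998, -0.065, 0.0]
force: [-0.5, 0.5, 3.0]
grip_width: -0.002
grip_force: 1.8
```

The force is 3 N, so the fingers are on the pad and it is giving way. I'll press on another 4 mm.

```bash
python3 -m creep '[[[0,0,-0.05,0,0,0],[0,0,-0.1,0,0,0],[0,0,-0.14,0,0,0],[0,0,-0.14,0,0,0],[0,0,-0.14,0,0,0]]]'
```

```text
time_s: 2.95
eef_pos: [441.7, -112.6, 185.6]
ee_rot: [0.0, 0.998, -0.065, 0.0]
force: [-0.3, 0.1, 5.1]
grip_width: -0.0
grip_force: 2.7
```

```bash
python3 -m creep '[[[0,0,-0.06,0,0,0],[0,0,-0.06,0,0,0],[0,0,-0.06,0,0,0]]]'; python3 -m creep '[[[0,0,0.4,0,0,0],[-0.8,0.1,1.2,0,0,0],[-2,0.3,1.6,0,0,0],[-3,0.4,1.6,0,0,0],[-3,0.4,1.6,0,0,0],[-3,0.4,1.6,0,0,0],[-3,0.4,1.6,0,0,0],[-3,0.4,1.6,0,0,0],[-3,0.4,1.6,0,0,0],[-3,0.4,1.6,0,0,0],[-3,0.4,1.6,0,0,0],[-3,0.4,1.6,0,0,0],[-3,0.4,1.6,0,0,0],[-3,0.4,1.6,0,0,0],[-3,0.4,1.6,0,0,0],[-3,0.4,1.6,0,0,0],[-3,0.4,1.6,0,0,0],[-3,0.4,1.6,0,0,0],[-3,0.4,1.6,0,0,0],[-3,0.4,1.6,0,0,0]]]';  python3 -m creep '[[[0,0,0,0,0,0],[0,0,0,0,0,0],[0,0,0,0,0,0],[0,0,0,0,0,0],[0,0,0,0,0,0],[0,0,0,0,0,0],[0,0,0,0,0,0],[0,0,0,0,0,0],[0,0,0,0,0,0],[0,0,0,0,0,0],[0,0,0,0,0,0],[0,0,0,0,0,0],[0,0,0,0,0,0],[0,0,0,0,0,0],[0,0,0,0,0,0],[0,0,0,0,0,0]]]'
python3 - <<'E'
from h import *
import pickle
a=cap('scene','s2.png');b=cap('top','t2.png');pickle.dump((a,b),open('c2.pkl','wb'))
E
```

```text
time_s: 3.2
eef_pos: [441.7, -112.6, 184.6]
ee_rot: [0.0, 0.998, -0.065, 0.0]
force: [-2.6, 0.4, 11.1]
grip_width: -0.004
grip_force: 5.5
time_s: 4.87
eef_pos: [366.5, -102.5, 223.9]
ee_rot: [0.0, 0.998, -0.065, -0.0]
force: [0.3, -0.1, 0.4]
grip_width: -0.003
grip_force: 0.0
time_s: 6.2
eef_pos: [366.5, -102.5, 223.9]
ee_rot: [0.0, 0.998, -0.065, 0.0]
force: [-0.0, 0.7, -0.7]
grip_width: 0.005
grip_force: 0.0
```

View pics/s2.png

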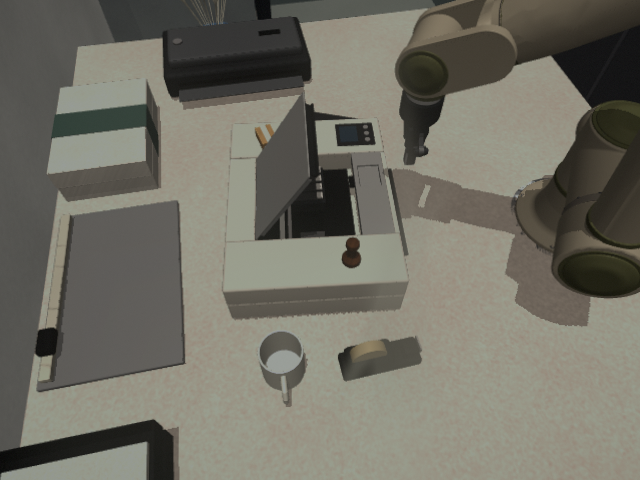

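View pics/t2.png

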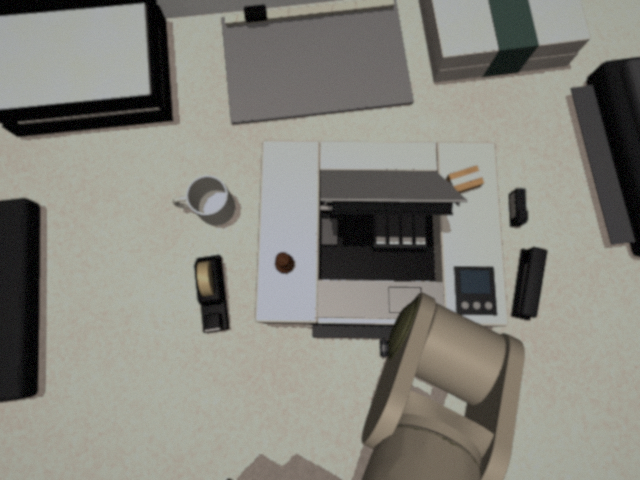

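The cover has sprung up. In the top view its right front corner is at (465, 202), and in the scene view it is at (303, 95). I'll work out the angle.

Run:
```python
from h import *
import pickle
a,b=pickle.load(open('c2.pkl','rb'))
ex=np.array([.9917,-.1287,0]);ey=np.array([.1287,.9917,0]);H=np.array([686.5,-104,117])
def pl(c,u,v,yp):
    o,d=ray(c,u,v); s=(yp-(o-H)@ey)/(d@ey); X=o+s*d; q=X-H
    return X.round(1),'xp',round(q@ex,1),'h',round(q[2],1),'len',round(np.hypot(q@ex,q[2]),1),'ang',round(np.arctan2(q[2],-(q@ex)),3)
print(pl(b,465,202,-108));print(pl(a,303,95,-108));print(pl(a,310,185,108));print(pl(b,320,202,108))
(o1,d1),(o2,d2)=ray(b,465,202),ray(a,303,95)
s=np.linalg.lstsq(np.c_[d1,-d2],o2-o1,rcond=None)[0];print(o1+s[0]*d1,o2+s[1]*d2)
```

```text
(array([ 570.1, -197.8,  272. ]), 'xp', np.float64(-103.3), 'h', np.float64(155.0), 'len', np.float64(186.3), 'ang', np.float64(0.983))
(array([ 568.1, -197.5,  278.4]), 'xp', np.float64(-105.3), 'h', np.float64(161.4), 'len', np.float64(192.8), 'ang', np.float64(0.993))
(array([595. ,  16.8, 264.7]), 'xp', np.float64(-106.3), 'h', np.float64(147.7), 'len', np.float64(181.9), 'ang', np.float64(0.947))
(array([ 26257.1,  -3313.6, -91091.6]), 'xp', np.float64(25771.4), 'h', np.float64(-91208.6), 'len', np.float64(94779.6), 'ang', np.float64(-1.846))
[ 568.14093273 -194.92767916  280.25331259] [ 568.50617566 -195.10492519  280.40339256]
```

The cover stands at about 0.99 rad, with its edge near z 287. I'll raise the fingers in front of it, tilted 20° so the tips lead.

```bash
python3 -m creep '[[[0,0,1.2,0,-0.5,0],[0.5,0.1,2.6,-0.13,-1.5,0],[1.5,0.3,3.8,-0.3,-2.5,0],[2.8,0.5,4.28,-0.5,-3.5,0],[4,0.75,4.28,-0.52,-3.97,0],[5.06,0.94,4.28,-0.52,-3.97,0],[5.06,0.94,4.28,-0.52,-3.97,0],[5.06,0.94,4.28,-0.52,-3.97,0],[5.06,0.94,4.28,-0.52,-3.97,0],[5.06,0.94,4.28,-0.52,-3.97,0]]]'; python3 -m creep '[[[0.3,-0.04,0,0,0,0],[0.6,-0.08,0,0,0,0],[0.9,-0.12,0,0,0,0],[1.2,-0.16,0,0,0,0],[1.5,-0.19,0.1,0,0,0],[1.8,-0.23,0.2,0,0,0],[2,-0.26,0.3,0,0,0],[2.2,-0.28,0.35,0,0,0],[2.4,-0.31,0.4,0,0,0],[2.4,-0.31,0.4,0,0,0]]]'
```

```text
time_s: 7.13
eef_pos: [492.4, -79.2, 330.9]
ee_rot: [0.011, 0.983, -0.064, 0.173]
force: [-0.1, 0.9, 0.5]
grip_width: 0.003
grip_force: 0.0
time_s: 7.97
eef_pos: [553.7, -86.9, 341.0]
ee_rot: [0.011, 0.983, -0.064, 0.174]
force: [-0.3, 0.1, -0.5]
grip_width: -0.003
grip_force: 0.0
```

```bash
python3 -m creep '[[[0.2,-0.03,0,0,0,0],[0.4,-0.05,0.1,0,0,0],[0.6,-0.08,0.15,0,0,0],[0.8,-0.1,0.2,0,0,0],[1,-0.13,0.2,0,0,0],[1.2,-0.16,0.25,0,0,0],[1.4,-0.18,0.3,0,0,0],[1.4,-0.18,0.3,0,0,0]]]'; python3 -m creep '[[[0.2,-0.03,0,0,0,0],[0.4,-0.05,0.05,0,0,0],[0.6,-0.08,0.1,0,0,0],[0.8,-0.1,0.15,0,0,0],[1,-0.13,0.2,0,0,0],[1.2,-0.16,0.2,0,0,0],[1.2,-0.16,0.2,0,0,0]]]'
python3 - <<'E'
from h import *
import pickle
a=cap('scene','s3.png');pickle.dump(a,open('c3.pkl','wb'))
E
```

```text
time_s: 8.63
eef_pos: [588.8, -91.4, 348.5]
ee_rot: [0.011, 0.983, -0.064, 0.174]
force: [-0.5, -0.4, -0.7]
grip_width: 0.001
grip_force: 0.0
time_s: 9.22
eef_pos: [618.3, -95.2, 353.2]
ee_rot: [0.011, 0.983, -0.064, 0.172]
force: [-7.0, 0.8, 1.8]
grip_width: 0.003
grip_force: 3.0
```

View pics/s3.png

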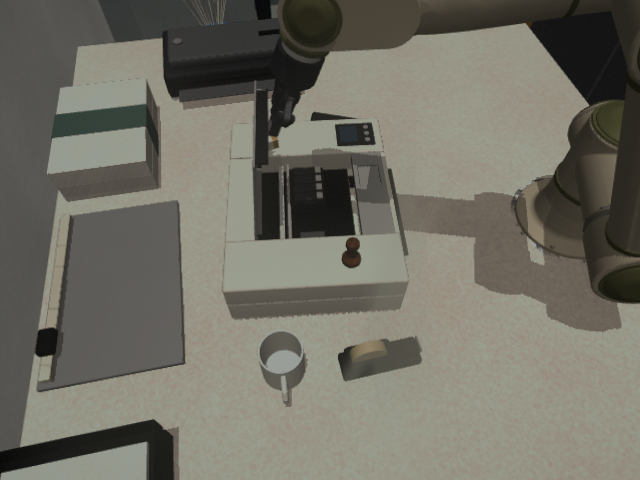

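The cover is nearly upright, with its edge at about (260, 85–165), and the force has reached 7 N. I'll push a little more to confirm it is at the stop.

```bash
python3 -m creep '[[[0.08,-0.01,0,0,0,0],[0.16,-0.02,0,0,0,0],[0.16,-0.02,0,0,0,0],[0.16,-0.02,0,0,0,0]]]'
```

```text
time_s: 9.6
eef_pos: [621.4, -95.6, 353.3]
ee_rot: [0.011, 0.983, -0.064, 0.172]
force: [-11.9, 0.1, 3.7]
grip_width: -0.001
grip_force: 5.1
```

```bash
python3 -m creep '[[[0.08,-0.01,0,0,0,0],[0.16,-0.02,0,0,0,0],[0.16,-0.02,0,0,0,0],[0.16,-0.02,0,0,0,0]]]'; python3 -m creep '[[[-0.2,0.03,0,0,0,0],[-0.6,0.08,0,0,0,0],[-1.5,0.2,0,0,0,0],[-3,0.4,0,0,0,0],[-4.5,0.6,0,0,0,0],[-6,0.8,0,0,0,0],[-7,0.9,0,0,0,0],[-7,0.9,0,0,0,0],[-7,0.9,0,0,0,0],[-7,0.9,0,0,0,0],[-7,0.9,0,0,0,0],[-7,0.9,0,0,0,0],[-7,0.9,0,0,0,0],[-7,0.9,0,0,0,0]]]'
python3 - <<'E'
from h import *
import pickle
a=cap('scene','s4.png');b=cap('top','t4.png');pickle.dump((a,b),open('c4.pkl','wb'))
x=np.hstack([a['image'][60:330,150:460],b['image'][120:390,230:520]])[:,:,::-1]
cv2.imwrite('pics/f4.png',x)
E
```

```text
time_s: 9.93
eef_pos: [624.9, -96.0, 353.4]
ee_rot: [0.011, 0.983, -0.064, 0.171]
force: [-18.1, 1.9, 5.2]
grip_width: 0.001
grip_force: 7.4
time_s: 11.1
eef_pos: [451.4, -73.8, 353.2]
ee_rot: [0.011, 0.983, -0.064, 0.173]
force: [0.3, -0.7, -0.3]
grip_width: 0.001
grip_force: 0.0
```

View pics/f4.png

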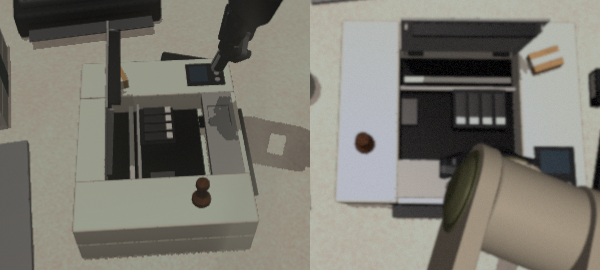

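The final view shows the cover upright and everything else in place. Its front corner is at about (470, 142) in the top view and (257–269, 82) in the scene view. I'll check the angle.

Run:
```python
from h import *
import pickle
a,b=pickle.load(open('c4.pkl','rb'))
ex=np.array([.9917,-.1287,0]);ey=np.array([.1287,.9917,0]);H=np.array([686.5,-104,117])
for c,u,v in [(b,470,142),(a,257,82),(a,268,84)]:
    o,d=ray(c,u,v); s=(-108-(o-H)@ey)/(d@ey); q=o+s*d-H; print(q@ex,q[2],np.arctan2(q[2],-(q@ex)))
(o1,d1),(o2,d2)=ray(b,470,142),ray(a,257,82)
s=np.linalg.lstsq(np.c_[d1,-d2],o2-o1,rcond=None)[0];q=(o1+s[0]*d1+o2+s[1]*d2)/2-H;print(q@ex,q@ey,q[2],np.arctan2(q[2],-(q@ex)))
s=ctrl.sense();print(s['time_s'],s['force'])
```

```text
-23.752612341553778 194.40334595860418 1.4492168187608219
-21.1294236567643 195.16361762858514 1.4629512039370227
-40.95035446354147 189.78329201057113 1.3582802079810574
-22.13759540950486 -108.73926508688675 193.7744373252046 1.4570453506649361
11.2 [-0.05495988  0.02338037  0.95430662]
```

The cover measures about 1.45 rad, which is at its stop, and it holds there with the arm clear. I'm handing in.

```bash
python3 -c "
from rig import ctrl
print(ctrl.finish_job())"
```

```text
the job is handed in; nothing more can be done
None
```

The ink cover is fully open at about 1.45 rad, measured from the cameras, and stands by itself with the arm clear; the job was handed in at about 11 s and nothing else appears to have moved.

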